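# Put the stacked lids back on the sample jars

## Robot

A 6-joint arm with a two-finger parallel gripper is mounted at the origin on the work surface. World frame = base frame: x ahead of the robot, y to its left, z up, the work surface at z = 0. Lengths are in mm, angles in rad, forces in N, time in s.
With the tool pointing down it reaches from about 350 to 775 mm from the base axis. Payload 7.3 kg.
Tool frame: the origin (TCP) lies at the very end of the fingers, on their centre line; the grasp point (between the pads) lies 19 mm behind it; z points along the fingers, y is the line along which they close (so a half turn about z gives the same grasp; the last joint's range is limited). The gripper opens to 92 mm and grips with 3 to 60 N. Pads are 19 mm wide; open, the fingers measure 130 mm over their backs; the gripper's body (75 mm by 190 mm) begins 47 mm behind the grasp point.
Start: joints at [-1.317, 0.342, 1.524, -0, 1.275, -0.146], TCP at [204.371, -483.609, 226.741] pointing down, gripper open.
Joint ranges: [-2.53, 2.53], [-0.77, 2.02], [0.04, 2.7], [-1, 4.14], [0.28, 2.66], [-3.11, 3.11]. Speed limits (rad/s): [2.57, 2.57, 3.14, 3.14, 3.14, 3.14].

## Interface

Orientations are given as [roll, pitch, yaw] about the fixed x, y, z axes, in that order (R = Rz(yaw) Ry(pitch) Rx(roll)).
In Python, from plant import get_obs, vision, workorder gives the robot as it stands.
- The arm moves only by the shell command python3 -m pendant 'ROWS' [OPENING]. ROWS is a JSON object of lists of equal length, an entry for each row: "dp": the shift along the tool's x, y, z in m, a list of three; "rotation": the turn, a rotation vector about the tool's x, y, z in rad, a list of three. A call has 1 to 8 rows; each row is the pose to reach, as a shift and turn from the pose commanded when the call began, along the tool's axes at that moment; what a row does not reach only later rows make up. A row lasts 1/8 s, in which the tool goes at most 62.5 mm and 10.7 degrees, less where a joint would pass 70% of its speed; a pose out of reach is approached as far as the arm can. A call with a gripper value outside its range is refused whole. OPENING is the finger opening in m, from 0 to 0.0918, set as the call begins (- or left out, the last holds). The fingers move at their own pace and stop on an object; the grip force is fixed at half the most. Time passes only in rows, so rows that repeat a pose let the fingers close. It gives the time, the measured TCP pose, the force, the opening and the grip force at its end, in the units of the state.
- get_obs(): the state, without advancing time (a new reading comes with each control period).
- vision.capture(name): name is "scene" or "top"; returns a dict with "pixels" (400x640x3 uint8, red, green, blue), "vfov" (degrees; the focal length in pixels is half the picture's height over the tangent of half this angle, whatever the lens; pixels are square), "cx", "cy" (the principal point, pixels), "pose" (4x4, takes a point from camera to world coordinates). Camera axes: x right, y up, looking along -z (the intrinsics and any distortion apply to the point x, -y, -z); pixel columns grow to the right and rows downward; lengths in mm; the calibration is good to about 2 mm. A picture is of the moment at which its call begins. There is no depth.
- workorder.close_job(): hands the job in; it is judged then, once.
The state is a dict: "time": time; "joint_positions": joint angles; "dq": joint speeds; "tau": joint torques, N m; "tool_pos": TCP position; "tcp_rot": TCP orientation; "contact_force": force on the tool from outside, world axes, zero at the start; "moment": the same for the moment, N m; "grip_width": finger opening in mm; "finger_force": force on a finger pad.
Only numpy, scipy, OpenCV 4.12 (cv2) and the standard library are available. Lean on these libraries where they do the work, as an engineer would, in place of code of your own. Each camera call takes 0.05 s, during which the arm holds its last target. There are 200 camera calls.

## Task

The pH readings are done, so close the samples again: take the stack of lids apart and put each lid, open side down, on the jar with the label of its own colour, so that it sits level and fully down on the rim. Set the lids on gently, do not drop them or tip the open jars, and leave the capped amber bottle and the wash bottle where they stand.

Things in the scene. Friction and masses are not known exactly. Their poses are not given: they have to be found in the camera images.
- lid_blue: blue round slip-on lid (largest of four), a shallow inverted cup with a flat top: 68 mm outside diameter, 63 mm inside diameter, 18 mm high, top 3 mm thick, open underneath to 15 mm depth, no thread. Origin at the centre of its underside (the open rim), z up. At the start it lies in the stack on the bench, flat, its centre within 3 mm of that of the lid next to it.
- lid_white: white round slip-on lid (second largest of four), a shallow inverted cup with a flat top: 56 mm outside diameter, 51 mm inside diameter, 18 mm high, top 3 mm thick, open underneath to 15 mm depth, no thread. Origin at the centre of its underside (the open rim), z up. At the start it lies in the stack on the blue lid, flat, its centre within 3 mm of that of the lid next to it.
- lid_black: black round slip-on lid (third of four), a shallow inverted cup with a flat top: 44 mm outside diameter, 39 mm inside diameter, 18 mm high, top 3 mm thick, open underneath to 15 mm depth, no thread. Origin at the centre of its underside (the open rim), z up. At the start it lies in the stack on the white lid, flat, its centre within 3 mm of that of the lid next to it.
- lid_orange: orange round slip-on lid (smallest of four), a shallow inverted cup with a flat top: 32 mm outside diameter, 27 mm inside diameter, 18 mm high, top 3 mm thick, open underneath to 15 mm depth, no thread. Origin at the centre of its underside (the open rim), z up. At the start it lies in the stack on the black lid, flat, its centre within 3 mm of that of the lid next to it.
- jar_blue: open white plastic sample jar, loose, upright, with blue label sleeve and flat blue ring (3 mm thick) on the shoulder: body 70 mm diameter, shoulder 50 mm high, open neck 51 mm outside diameter, rim 70 mm high. Origin: centre of the underside, z up. The blue lid goes over the neck with 6 mm play all round; seated, its top plate rests on the rim and its underside is 55 mm above this origin.
- jar_white: open amber-brown sample jar, loose, upright, with white label sleeve and flat white ring (3 mm thick) on the shoulder: body 58 mm diameter, shoulder 60 mm high, open neck 39 mm outside diameter, rim 80 mm high. Origin: centre of the underside, z up. The white lid goes over the neck with 6 mm play all round; seated, its top plate rests on the rim and its underside is 65 mm above this origin.
- jar_black: open light grey sample jar, loose, upright, with black label sleeve and flat black ring (3 mm thick) on the shoulder: body 46 mm diameter, shoulder 54 mm high, open neck 28 mm outside diameter, rim 74 mm high. Origin: centre of the underside, z up. The black lid goes over the neck with 5.5 mm play all round; seated, its top plate rests on the rim and its underside is 59 mm above this origin.
- jar_orange: open white plastic sample jar, loose, upright, with orange label sleeve and flat orange ring (3 mm thick) on the shoulder: body 36 mm diameter, shoulder 44 mm high, open neck 17 mm outside diameter, rim 64 mm high. Origin: centre of the underside, z up. The orange lid goes over the neck with 5 mm play all round; seated, its top plate rests on the rim and its underside is 49 mm above this origin.
- amber_bottle: bystander: small closed amber-brown bottle, 34 mm diameter, 80 mm high, white cap, loose; origin at the centre of its underside
- wash_bottle: bystander: white wash bottle, 72 mm diameter, 160 mm high with a red cap and a thin spout above it to 200 mm, loose; origin at the centre of its underside
Things that resemble listed ones, but are neither listed nor needed, are in the scene too. What is shaped like the jar_blue but yellow is not meant.

How it is judged (in metres and radians):
At the end, for the whole second after the job is handed in: Each lid sits on the jar of its own colour: centre within 8 mm of the jar's axis, underside within 3 mm of its seated height, level within 0.09 rad; all jars stand upright (within 0.06 rad) on the bench; lids and jars are released and at rest (horizontal distance between lid_blue and jar_blue below 0.008 m and z of lid_blue in the frame of jar_blue between 0.052 and 0.058 m and angle between each of lid_blue, lid_white, lid_black, lid_orange's own z axis and vertical below 0.09 rad and angle between each of jar_blue, jar_white, jar_black, jar_orange's own z axis and vertical below 0.06 rad and height (world z) of each of jar_blue, jar_white, jar_black, jar_orange below 0.006 m and linear speed of each of lid_blue, jar_blue, lid_white, jar_white, lid_black, jar_black, lid_orange, jar_orange below 0.02 m/s and horizontal distance between lid_white and jar_white below 0.008 m and z of lid_white in the frame of jar_white between 0.062 and 0.068 m and horizontal distance between lid_black and jar_black below 0.008 m and z of lid_black in the frame of jar_black between 0.056 and 0.062 m and horizontal distance between lid_orange and jar_orange below 0.008 m and z of lid_orange in the frame of jar_orange between 0.046 and 0.052 m); the robot touches nothing.
It fails at once if a lid is dropped (falls freely faster than 0.6 m/s, about 2 cm of fall) ((linear speed of lid_blue above 0.6 m/s and contact force between lid_blue and the fingers below 0.02 N) or (linear speed of lid_white above 0.6 m/s and contact force between lid_white and the fingers below 0.02 N) or (linear speed of lid_black above 0.6 m/s and contact force between lid_black and the fingers below 0.02 N) or (linear speed of lid_orange above 0.6 m/s and contact force between lid_orange and the fingers below 0.02 N)).
It fails at once if an open jar is tipped by more than 0.4 rad (angle between any of jar_blue, jar_white, jar_black, jar_orange's own z axis and vertical above 0.4 rad).
It fails at once if the amber bottle or the wash bottle is moved more than 25 mm (distance of any of amber_bottle, wash_bottle from where it was at the start of the episode above 0.025 m).
It also fails if it takes over 112 s, if anything falls off the work surface, if the arm or the gripper's body presses on something with over 40 N, if the wrist force passes 120 N, or if a joint passes its speed limit or range.

## Working session

There is one attempt and no reset: what is moved stays moved. The work goes in short steps, Python scripts to look and compute and a shell command to move; the robot and the scene stay as the last step left them, time stands still between calls to the robot, and variables do not carry over. Pictures are saved under pics/ and viewed, at most 14 in all, crops included, and the job is handed in when it is done.

```bash
ls; mkdir -p pics
python3 - <<'E'
from plant import get_obs, vision
import cv2,numpy as np
o=get_obs();print(o)
for n in("scene","top"):
    c=vision.capture(n);cv2.imwrite(f"pics/{n}0.png",c["pixels"][:,:,::-1]);np.save(n+"_pose.npy",c["pose"]);print(n,{k:v for k,v in c.items() if k!="pixels"})
E
```

```text
pics
{'time': 0.0, 'joint_positions': array([-1.31699255e+00,  3.42719037e-01,  1.52503571e+00,  9.82836952e-06,
        1.27543324e+00, -1.45995804e-01]), 'dq': array([ 0.00109148, -0.00028607,  0.00021598,  0.00032623, -0.00034646,
       -0.00034617]), 'tau': array([-1.67257822e-03, -4.31255865e+01, -2.44218671e+01,  7.18111242e-02,
        5.61797374e-02, -9.93968547e-05]), 'tool_pos': array([ 204.26471644, -483.16973176,  226.04037407]), 'tcp_rot': array([-3.14001566e+00, -2.41383093e-04,  3.99796525e-01]), 'contact_force': array([ 0.48786188, -0.10557474,  1.01769308]), 'moment': array([-0.03447922,  0.02174744, -0.02422293]), 'finger_force': 0.0, 'grip_width': 91.82701042543177}
scene {'vfov': 50.17900406382402, 'cx': 318.5718412752408, 'cy': 200.04582004534316, 'pose': array([[-4.37014020e-01, -5.39272114e-01,  7.19864107e-01,
         1.23806879e+03],
       [ 8.99327524e-01, -2.75434474e-01,  3.39626053e-01,
         3.55806529e+02],
       [ 1.51245323e-02,  7.95814952e-01,  6.05350982e-01,
         6.42555234e+02],
       [ 0.00000000e+00,  0.00000000e+00,  0.00000000e+00,
         1.00000000e+00]])}
top {'vfov': 47.92325238704337, 'cx': 320.5896870975446, 'cy': 199.88206736655624, 'pose': array([[ 2.50199836e-02,  9.97311977e-01, -6.88681483e-02,
         4.71159520e+02],
       [-9.99677187e-01,  2.52647763e-02,  2.68566976e-03,
         2.98073945e+01],
       [ 4.41838897e-03,  6.87787214e-02,  9.97622156e-01,
         1.28298735e+03],
       [ 0.00000000e+00,  0.00000000e+00,  0.00000000e+00,
         1.00000000e+00]])}
```

View pics/scene0.png

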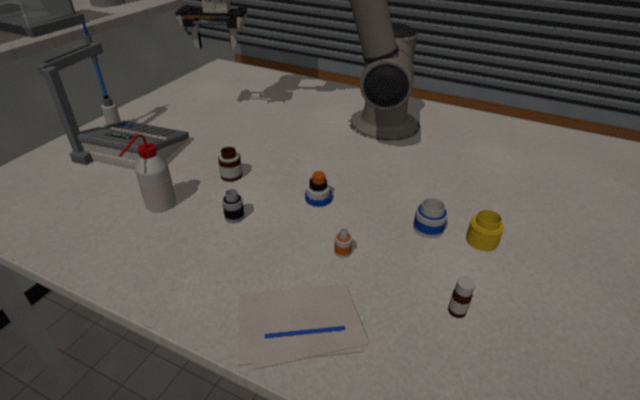

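View pics/top0.png

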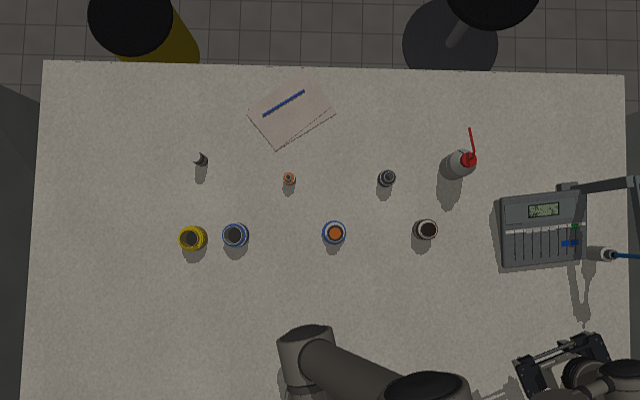

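Run:
```python
import cv2,numpy as np
t=cv2.imread("pics/top0.png")[150:260,175:475];s=cv2.imread("pics/scene0.png")[140:265,205:525]
f=lambda a,k:cv2.convertScaleAbs(cv2.resize(a,None,fx=k,fy=k,interpolation=cv2.INTER_CUBIC),alpha=1.6)
a=f(t,2.6);b=f(s,2.43)
w=max(a.shape[1],b.shape[1]);p=lambda i:cv2.copyMakeBorder(i,0,0,0,w-i.shape[1],0)
o=np.vstack([p(a),p(b)]);print(o.shape);cv2.imwrite("pics/crop.png",o)
```

```text
(590, 780, 3)
```

View pics/crop.png

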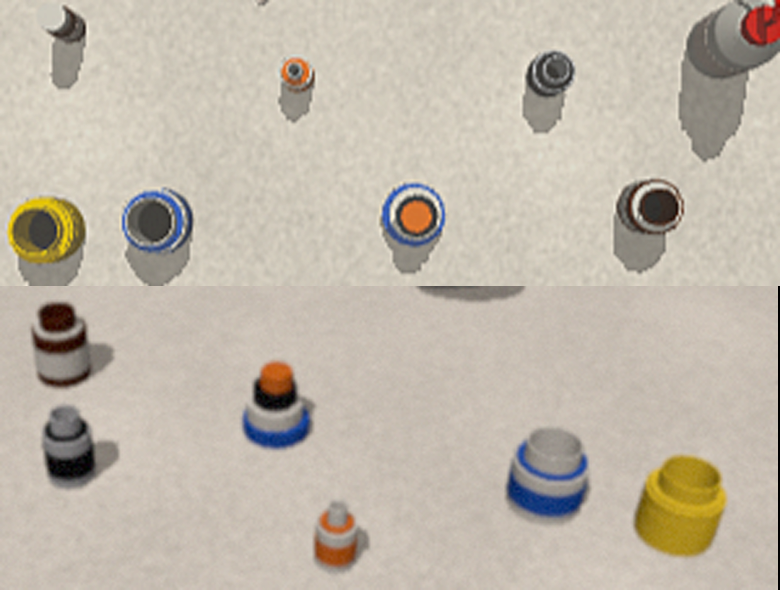

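```bash
cat > h.py <<'E'
import cv2,numpy as np
from scipy.optimize import least_squares
from plant import vision,get_obs
def ray(c,uv,z):
    uv=np.atleast_2d(uv).astype(float);f=200/np.tan(np.radians(c["vfov"]/2));P=c["pose"]
    d=np.c_[(uv[:,0]-c["cx"])/f,-(uv[:,1]-c["cy"])/f,-np.ones(len(uv))]@P[:3,:3].T
    return P[:3,3]+d*((z-P[2,3])/d[:,2])[:,None]
def blob(c,u,v,w,fn,k=6):
    "outer contour (image px) of largest mask blob in window around u,v"
    x0,y0=u-w,v-w
    a=cv2.resize(c["pixels"][y0:v+w,x0:u+w],None,fx=k,fy=k,interpolation=cv2.INTER_CUBIC)
    hsv=cv2.cvtColor(a,cv2.COLOR_RGB2HSV).astype(int)
    m=fn(*np.moveaxis(hsv,2,0)).astype(np.uint8)
    cs=cv2.findContours(m,cv2.RETR_EXTERNAL,cv2.CHAIN_APPROX_NONE)[0]
    q=max(cs,key=cv2.contourArea)[:,0,:]
    return (q+.5)/k-.5+[x0,y0]
def circ(p,r=None,sel=None):
    p=p[:,:2]
    for _ in range(3):
        c0=p.mean(0) if _==0 else s.x[:2]
        q=p if sel is None else p[(p-c0)@sel>-.2*np.linalg.norm(p-c0,axis=1)]
        g=lambda x:np.linalg.norm(q-x[:2],axis=1)-(r or x[2])
        s=least_squares(g,[*c0,r or 20],loss="soft_l1")
    return np.r_[s.x[:2],r or s.x[2],np.sqrt(np.mean(g(s.x)**2))].round(1)
blue=lambda h,s,v:(abs(h-112)<12)&(s>110)
orange=lambda h,s,v:(abs(h-11)<9)&(s>110)&(v>60)
E
cat > m.py <<'E'
from h import *
t=vision.capture("top");s=vision.capture("scene")
N=t["pose"][:2,3]
def sel(u,v):
    d=ray(t,(u,v),60)[0,:2]-N;return d/np.linalg.norm(d)
def dark(th):return lambda h,s,v:v<th
for n,u,v,w,fn,z,r in [("blue ring",235,235,22,blue,53,None),("blue ring r",235,235,22,blue,53,35),("orange ring",289,178,15,orange,47,None),("or ring r",289,178,15,orange,47,18),
  ("stack orange top",334,232,12,orange,72,None),("stack blue",334,232,20,blue,18,None),
  ("white hole",427,229,10,dark(60),80,None),("white hole",427,229,10,dark(45),80,None),("black ring",387,178,13,dark(70),57,None),("black ring r",387,178,13,dark(70),57,23),
  ("blue hole",234,235,13,dark(85),70,None)]:
    p=ray(t,blob(t,u,v,w,fn),z);print(n,circ(p,r,sel(u,v) if "ring" in n else None))
print("gray values: blue",cv2.cvtColor(t["pixels"],7)[235,214:258],"black",cv2.cvtColor(t["pixels"],7)[178,372:402])
# scene: vertical plane through coloured sleeve
S=s["pose"][:2,3]
for n,u,v,w,fn in [("blue",431,217,20,blue),("orange",343,245,14,orange),("stack",319,198,18,blue),("black",233,213,12,dark(55)),("stack or",319,178,12,orange)]:
    q=blob(s,u,v,w,fn);e=[]
    P=np.linalg.inv(s["pose"])
    d=ray(s,q,30)[:,:2]-S;a=np.unwrap(np.arctan2(d[:,1],d[:,0]))
    print("scene",n,"azimuth mid",((a.max()+a.min())/2).round(4),"halfw",((a.max()-a.min())/2).round(4))
print(S,N)
E
python3 m.py
```

```text
blue ring [454.8 263.2  28.9   1.5]
blue ring r [456.8 252.6  35.    5.4]
orange ring [6.167e+02 1.173e+02 1.470e+01 3.000e-01]
or ring r [613.1 115.4  18.    2.3]
stack orange top [ 4.669e+02 -1.340e+01  1.650e+01  4.000e-01]
stack blue [469.1 -13.1  31.5   1.9]
white hole [ 482.8 -262.1   19.     0.8]
white hole [ 482.9 -262.2   18.3    1.1]
black ring [ 622.8 -155.8   19.9    1.2]
black ring r [ 620.5 -152.5   23.     2.1]
blue hole [455.5 259.8  23.7   1.9]
gray values: blue [122 123 127 128 130 127 125 134  59 115  62  53  56  59  42  40  41  40
  41  41  40  40  41  40  40  38  32 108  60  61  60  73 104  56  30 101
 128 121 121 119 118 120 124 126] black [127 127 128 130 138  87  32  45 103  41  36  46  90  67  37  36  38  39
  57  55  53  97  35  79 119 127 123 127 126 125]
scene blue azimuth mid -3.0275 halfw 0.0428
scene orange azimuth mid -2.7807 halfw 0.0269
scene stack azimuth mid -2.6998 halfw 0.0387
scene black azimuth mid -2.4515 halfw 0.0285
scene stack or azimuth mid -2.6982 halfw 0.0189
[1238.06878723  355.8065291 ] [471.15952009  29.80739449]
```

Run:
```python
import cv2,numpy as np
t=cv2.imread("pics/top0.png");s=cv2.imread("pics/scene0.png")
def w(a,x,y,n,k):
    i=cv2.convertScaleAbs(cv2.resize(a[y:y+n,x:x+n],None,fx=k,fy=k,interpolation=cv2.INTER_CUBIC),alpha=1.6)
    for j in range(0,n,5): cv2.line(i,(int((j+.5)*k),0),(int((j+.5)*k),6),(0,0,255),1);cv2.line(i,(0,int((j+.5)*k)),(6,int((j+.5)*k)),(0,0,255),1)
    return cv2.resize(i,(260,260))
A=np.hstack([w(t,216,216,40,6.5),w(t,413,216,26,10),w(t,374,165,26,10)])
B=np.hstack([w(t,276,165,26,10),w(s,411,195,40,6.5),w(s,220,186,26,10)])
cv2.imwrite("pics/mos.png",np.vstack([A,B]))
```

```text
(no output)
```

View pics/mos.png

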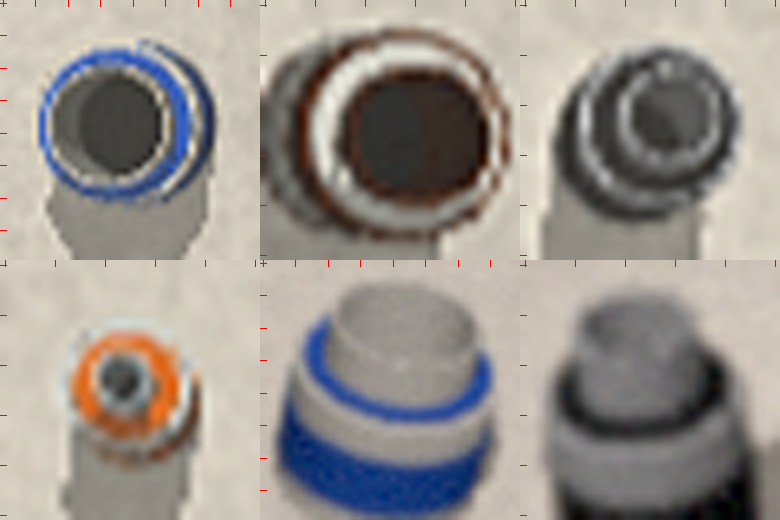

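```bash
python3 - <<'E'
from h import *
t=vision.capture("top");s=vision.capture("scene");S=s["pose"][:2,3]
for n,u,v,z in [("blue",233.2,234.6,53),("blue",232.7,234.7,70),("white",427.2,229.1,63),("white",428.5,229.1,80),("black",388.6,175.5,74),("black",387.4,177.7,54),("or",288.2,177,47),("or",287.7,176.7,64)]:
    print("top",n,ray(t,(u,v),z)[0,:2].round(1))
# scene rims, from mosaic
for n,u,v,z in [("blue rim",411+(405-260)/6.5-.5,195+(338-260)/6.5-.5,70),("blue ring",411+(398-260)/6.5-.5,195+(358-260)/6.5-.5,53),("black rim",220+(638-520)/10-.5,186+(328-260)/10-.5,74),("black ring",220+(642-520)/10-.5,186+(390-260)/10-.5,57)]:
    print("scene",n,ray(s,(u,v),z)[0,:2].round(1))
print("stack", ray(s,(319.3,175.5),72)[0,:2])
o=get_obs();print(o["time"],o["tool_pos"],o["tcp_rot"])
E
python3 -m pendant --help 2>&1 | head
```

```text
top blue [455.3 262. ]
top blue [455.2 260.1]
top white [ 483.4 -264.1]
top white [ 483.3 -263.5]
top black [ 625.4 -155.7]
top black [ 621.7 -155.6]
top or [617.5 117.5]
top or [616.3 117.7]
scene blue rim [464.6 267.2]
scene blue ring [453.8 265.1]
scene black rim [ 625.2 -149.9]
scene black ring [ 626.  -150.4]
stack [471.75097315  -5.04554477]
0.3 [ 204.33377999 -483.49508733  226.49517328] [-3.14116640e+00 -5.45702455e-05  3.99799284e-01]
invalid input: not JSON, or not a number
```

Stack of lids at top (334,232). Jar candidates (top view): blue (235,235), not the yellow (193,238); white-label amber jar (427,229), not the capped bottle (201,160); black (387,178); orange (289,178). The crop confirms all four are open and carry the right sleeves and rings. Going above the stack now.

```bash
python3 -m pendant '{"dp":[[0.02,-0.016,0],[0.05,-0.04,0],[0.08,-0.062,0],[0.11,-0.086,0],[0.14,-0.11,0],[0.17,-0.133,0],[0.195,-0.152,0],[0.213,-0.1665,0]],"rotation":[[0,0,0.05],[0,0,0.1],[0,0,0.15],[0,0,0.2],[0,0,0.25],[0,0,0.3],[0,0,0.35],[0,0,0.4]]}' 0.06
python3 -m pendant '{"dp":[[0.015,-0.027,0],[0.035,-0.063,0],[0.055,-0.1,0.01],[0.075,-0.137,0.03],[0.095,-0.172,0.05],[0.115,-0.208,0.065],[0.1313,-0.2363,0.0767],[0.1313,-0.2363,0.0767]],"rotation":[[0,0,0],[0,0,0],[0,0,0],[0,0,0],[0,0,0],[0,0,0],[0,0,0],[0,0,0]]}'
```

```text
time: 1.3
tool_pos: [336.2, -246.1, 226.8]
tcp_rot: [3.141, -0.0, -0.001]
contact_force: [-0.3, -0.3, -0.6]
grip_width: 59.8
finger_force: 0.0
time: 2.3
tool_pos: [467.2, -9.5, 149.1]
tcp_rot: [-3.141, 0.002, 0.003]
contact_force: [-0.3, -0.5, 1.1]
grip_width: 59.6
finger_force: 0.0
```

```bash
python3 -m pendant '{"dp":[[0,0,0.015],[0,0,0.035],[0,0,0.05],[0,0,0.05]],"rotation":[[0,0,0],[0,0,0],[0,0,0],[0,0,0]]}'
python3 - <<'E'
from h import *
for i in range(3):
    s=vision.capture("scene");o=get_obs();print(o["tool_pos"],o["tcp_rot"])
i=s["pixels"][120:220,255:385,::-1]
cv2.imwrite("pics/a1.png",cv2.convertScaleAbs(cv2.resize(i,None,fx=6,fy=6,interpolation=cv2.INTER_CUBIC),alpha=1.5))
E
```

```text
time: 2.8
tool_pos: [466.3, -11.8, 99.6]
tcp_rot: [-3.142, 0.002, -0.001]
contact_force: [0.1, -0.4, 0.4]
grip_width: 60.2
finger_force: 0.0
[466.87692218 -11.73977175 100.27306324] [ 3.14142388e+00  4.00665970e-04 -9.70469805e-04]
[467.32532341 -11.69718078 100.68219369] [ 3.14123232e+00 -7.81117552e-04 -8.41222006e-04]
[467.5105678  -11.57963907 100.84715622] [ 3.14117293e+00 -1.33393796e-03 -6.83220453e-04]
```

View pics/a1.png

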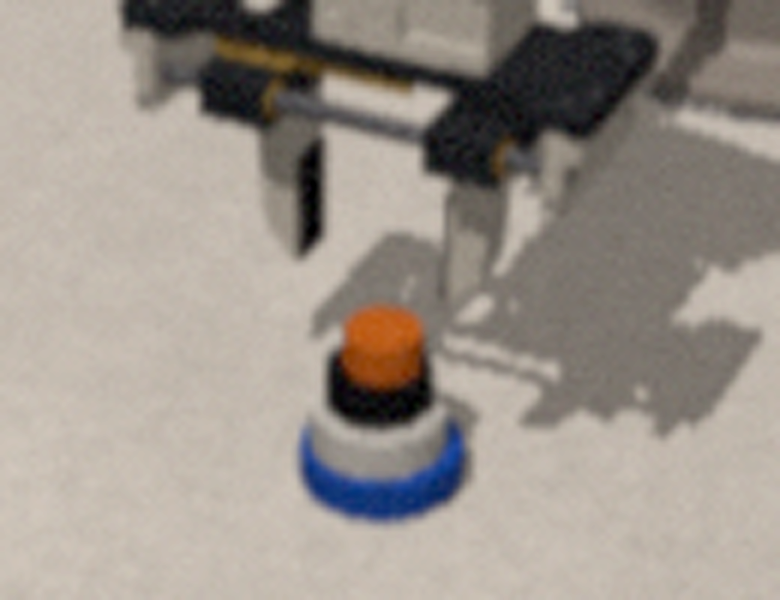

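The scene crop shows the fingers, open to 60 mm, centred over the orange lid (crop (384,330)), and pads that run down to the tips. Lowering to grip it.

```bash
python3 -m pendant '{"dp":[[0,0,0.015],[0,0,0.03],[0,0,0.038],[0,0,0.0425],[0,0,0.0425],[0,0,0.0425]],"rotation":[[0,0,0],[0,0,0],[0,0,0],[0,0,0],[0,0,0],[0,0,0]]}'
python3 -m pendant '{"dp":[[0,0,0],[0,0,0],[0,0,0],[0,0,0],[0,0,0],[0,0,0]],"rotation":[[0,0,0],[0,0,0],[0,0,0],[0,0,0],[0,0,0],[0,0,0]]}' 0.025
python3 -m pendant '{"dp":[[0,0,-0.003],[0,0,-0.01],[0,0,-0.025],[0,0,-0.045],[0,0,-0.065],[0,0,-0.0825],[0,0,-0.0825]],"rotation":[[0,0,0],[0,0,0],[0,0,0],[0,0,0],[0,0,0],[0,0,0],[0,0,0]]}'
python3 - <<'E'
from h import *
s=vision.capture("scene")
i=s["pixels"][80:230,245:395,::-1]
cv2.imwrite("pics/a2.png",cv2.convertScaleAbs(cv2.resize(i,None,fx=4,fy=4,interpolation=cv2.INTER_CUBIC),alpha=1.5))
t=vision.capture("top");cv2.imwrite("pics/t2.png",t["pixels"][:,:,::-1])
E
```

```text
time: 3.7
tool_pos: [467.4, -11.1, 57.9]
tcp_rot: [3.141, -0.001, -0.0]
contact_force: [-0.5, -0.6, -0.1]
grip_width: 60.1
finger_force: 0.0
time: 4.45
tool_pos: [467.1, -11.1, 57.6]
tcp_rot: [3.141, -0.0, -0.0]
contact_force: [-0.5, -0.7, 1.2]
grip_width: 31.2
finger_force: 30.0
time: 5.32
tool_pos: [468.0, -11.2, 141.4]
tcp_rot: [3.141, -0.003, -0.0]
contact_force: [-0.2, -0.1, -1.3]
grip_width: 31.1
finger_force: 30.0
```

View pics/a2.png

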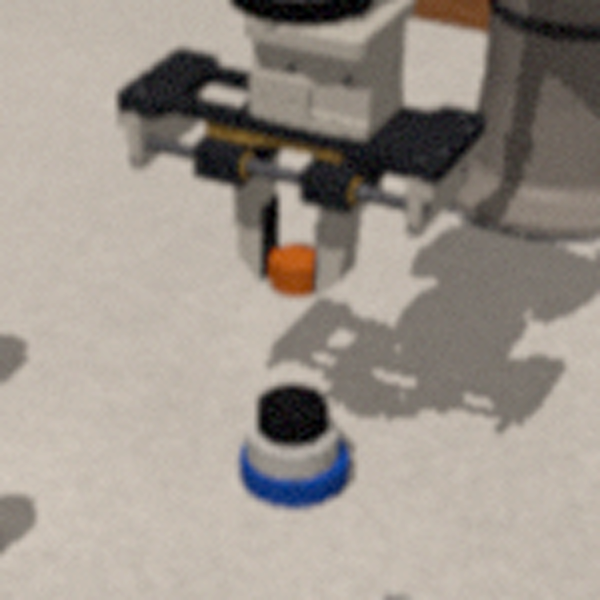

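The crop shows the orange lid held level between the pads at (292,268); the remaining stack is undisturbed at (293,445). Moving over jar_orange.

```bash
python3 -m pendant '{"dp":[[0.01,-0.009,0],[0.03,-0.026,0],[0.055,-0.048,0],[0.08,-0.07,0],[0.105,-0.092,0],[0.13,-0.114,0],[0.145,-0.127,0],[0.150,-0.131,0]],"rotation":[[0,0,0],[0,0,0],[0,0,0],[0,0,0],[0,0,0],[0,0,0],[0,0,0],[0,0,0]]}'
python3 -m pendant '{"dp":[[0,0,0.01],[0,0,0.025],[0,0,0.04],[0,0,0.045],[0,0,0.045],[0,0,0.045]],"rotation":[[0,0,0],[0,0,0],[0,0,0],[0,0,0],[0,0,0],[0,0,0]]}'
python3 - <<'E'
from h import *
s=vision.capture("scene");t=vision.capture("top")
w=lambda c,x,y,n:cv2.convertScaleAbs(cv2.resize(c["pixels"][y:y+n,x:x+n,::-1],(390,390),interpolation=cv2.INTER_CUBIC),alpha=1.6)
cv2.imwrite("pics/a3.png",np.hstack([w(s,313,200,60),w(t,264,150,50)]))
E
```

```text
time: 6.42
tool_pos: [617.5, 121.3, 138.6]
tcp_rot: [3.142, 0.001, 0.001]
contact_force: [-1.0, 0.3, 0.0]
grip_width: 31.4
finger_force: 30.0
time: 7.18
tool_pos: [617.5, 119.8, 95.5]
tcp_rot: [3.142, -0.001, -0.0]
contact_force: [-0.0, 0.3, -1.4]
grip_width: 31.0
finger_force: 30.0
```

View pics/a3.png

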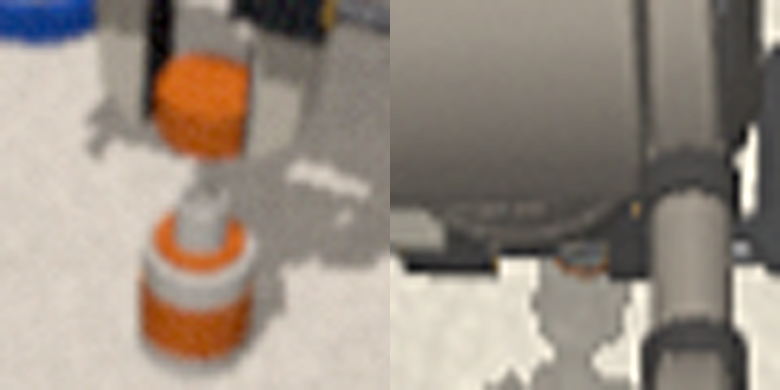

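Run:
```python
from h import *
s=vision.capture("scene")
for n,x,y,z in [("ring",200,239,47),("rim",203,194,64),("lidtop",208,78,109.5)]:
    print(n,ray(s,(313+x/6.5-.5,200+y/6.5-.5),z)[0].round(1))
q=blob(s,345,215,12,orange)
print(q.min(0),q.max(0))
g=cv2.cvtColor(s["pixels"],7)[222:240,344];print(g)
```

```text
ring [618.2 121.6  47. ]
rim [616.  120.7  64. ]
lidtop [614.6 119.3 109.5]
[336.08333333 207.75      ] [350.91666667 224.08333333]
[ 62  62  69  78  84  79  80  83  95 104 109 109 104  98  99  97  93  86]
```

```bash
python3 -m pendant '{"dp":[[0.0015,-0.0005,0.005],[0.0015,-0.0005,0.012],[0.0015,-0.0005,0.02],[0.0015,-0.0005,0.027],[0.0015,-0.0005,0.031],[0.0015,-0.0005,0.035],[0.0015,-0.0005,0.038],[0.0015,-0.0005,0.038]],"rotation":[[0,0,0],[0,0,0],[0,0,0],[0,0,0],[0,0,0],[0,0,0],[0,0,0],[0,0,0]]}'
python3 -m pendant '{"dp":[[0,0,0.002],[0,0,0.003],[0,0,0.004],[0,0,0.004]],"rotation":[[0,0,0],[0,0,0],[0,0,0],[0,0,0]]}'
python3 - <<'E'
from h import *
s=vision.capture("scene");print(get_obs()["contact_force"])
w=lambda c,x,y,n:cv2.convertScaleAbs(cv2.resize(c["pixels"][y:y+n,x:x+n,::-1],(390,390),interpolation=cv2.INTER_CUBIC),alpha=1.6)
cv2.imwrite("pics/a4.png",w(s,313,200,60))
E
```

```text
time: 8.32
tool_pos: [618.6, 120.4, 56.9]
tcp_rot: [3.141, 0.0, -0.0]
contact_force: [0.1, 0.5, 0.5]
grip_width: 31.2
finger_force: 30.0
time: 8.82
tool_pos: [618.6, 120.4, 52.9]
tcp_rot: [3.141, 0.0, -0.0]
contact_force: [-0.5, -0.2, -0.5]
grip_width: 31.5
finger_force: 30.0
[-0.65550549 -0.07172441 -0.89349899]
```

View pics/a4.png

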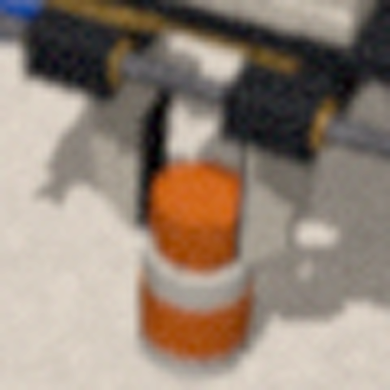

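The lid is over the neck and hides the rim, its centre about (195,215) in the crop. Pressing until contact, then releasing.

```bash
python3 -m pendant '{"dp":[[0,0,0.0005],[0,0,0.001],[0,0,0.001]],"rotation":[[0,0,0],[0,0,0],[0,0,0]]}'
python3 -m pendant '{"dp":[[0,0,0],[0,0,0],[0,0,0],[0,0,0]],"rotation":[[0,0,0],[0,0,0],[0,0,0],[0,0,0]]}' 0.05
python3 -m pendant '{"dp":[[0,0,-0.01],[0,0,-0.03],[0,0,-0.06],[0,0,-0.09],[0,0,-0.1],[0,0,-0.1]],"rotation":[[0,0,0],[0,0,0],[0,0,0],[0,0,0],[0,0,0],[0,0,0]]}'
python3 -m pendant '{"dp":[[-0.01,0,0],[-0.04,0.01,0],[-0.08,0.02,0],[-0.12,0.03,0],[-0.16,0.04,0],[-0.2,0.05,0],[-0.22,0.05,0],[-0.22,0.05,0]],"rotation":[[0,0,0],[0,0,0],[0,0,0],[0,0,0],[0,0,0],[0,0,0],[0,0,0],[0,0,0]]}'
python3 - <<'E'
from h import *
s=vision.capture("scene");t=vision.capture("top")
w=lambda c,x,y,n:cv2.convertScaleAbs(cv2.resize(c["pixels"][y:y+n,x:x+n,::-1],(390,390),interpolation=cv2.INTER_CUBIC),alpha=1.6)
cv2.imwrite("pics/a5.png",np.vstack([np.hstack([w(s,313,200,60),w(t,274,163,30)])]))
print("lid on jar top",circ(ray(t,blob(t,289,178,15,orange),67)))
b=t["pixels"].copy()
cv2.imwrite("pics/t5.png",b[:,:,::-1])
for th in(35,45,55): print("black lid",th,circ(ray(t,blob(t,334,232,12,lambda h,s,v:v<th),54)))
E
```

```text
time: 9.25
tool_pos: [618.9, 120.4, 52.6]
tcp_rot: [3.142, -0.001, -0.0]
contact_force: [-1.5, 0.2, 5.4]
grip_width: 31.4
finger_force: 30.0
time: 9.75
tool_pos: [618.6, 120.4, 51.8]
tcp_rot: [3.142, 0.0, -0.0]
contact_force: [-0.7, 0.1, 0.5]
grip_width: 49.9
finger_force: 0.0
time: 10.5
tool_pos: [618.8, 120.4, 152.5]
tcp_rot: [3.142, -0.001, -0.0]
contact_force: [-1.3, 0.3, -0.0]
grip_width: 49.8
finger_force: 0.0
time: 11.5
tool_pos: [396.7, 70.5, 151.4]
tcp_rot: [3.142, 0.002, -0.0]
contact_force: [0.8, 0.2, 0.3]
grip_width: 50.1
finger_force: 0.0
lid on jar top [6.177e+02 1.177e+02 1.600e+01 5.000e-01]
black lid 35 [466.1  -7.   26.5   0.8]
black lid 45 [467.5 -14.5  20.    0.6]
black lid 55 [467.4 -14.4  20.6   0.5]
```

View pics/a5.png

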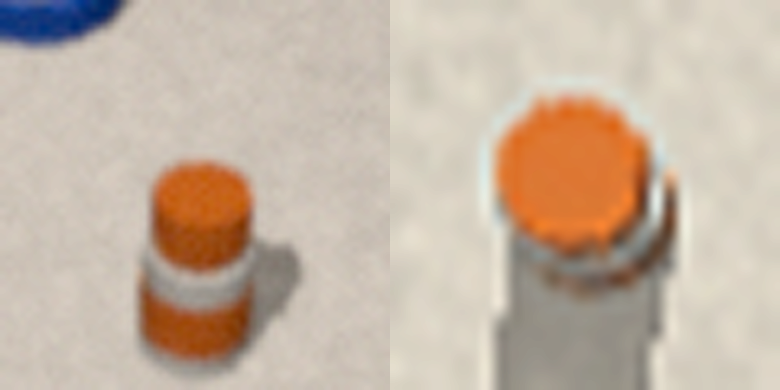

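Orange lid is level and fully seated; its centre in the top view (617.7,117.7) matches the jar. Next, the black lid.

```bash
python3 -m pendant '{"dp":[[0.01,0.01,0],[0.025,0.03,0],[0.045,0.055,0],[0.06,0.072,0.01],[0.0695,0.0824,0.025],[0.0695,0.0824,0.045],[0.0695,0.0824,0.057],[0.0695,0.0824,0.057]],"rotation":[[0,0,0],[0,0,0],[0,0,0],[0,0,0],[0,0,0],[0,0,0],[0,0,0],[0,0,0]]}' 0.066
python3 -m pendant '{"dp":[[0,0,0.015],[0,0,0.035],[0,0,0.048],[0,0,0.0555],[0,0,0.0555],[0,0,0.0555]],"rotation":[[0,0,0],[0,0,0],[0,0,0],[0,0,0],[0,0,0],[0,0,0]]}'
python3 -m pendant '{"dp":[[0,0,0],[0,0,0],[0,0,0],[0,0,0],[0,0,0],[0,0,0]],"rotation":[[0,0,0],[0,0,0],[0,0,0],[0,0,0],[0,0,0],[0,0,0]]}' 0.037
python3 -m pendant '{"dp":[[0,0,-0.003],[0,0,-0.01],[0,0,-0.025],[0,0,-0.05],[0,0,-0.08],[0,0,-0.1],[0,0,-0.1005],[0,0,-0.1005]],"rotation":[[0,0,0],[0,0,0],[0,0,0],[0,0,0],[0,0,0],[0,0,0],[0,0,0],[0,0,0]]}'
python3 -m pendant '{"dp":[[0.01,0.009,0],[0.03,0.027,0],[0.055,0.049,0],[0.08,0.071,0],[0.105,0.093,0],[0.13,0.116,0],[0.15,0.134,0],[0.1575,0.1406,0]],"rotation":[[0,0,0],[0,0,0],[0,0,0],[0,0,0],[0,0,0],[0,0,0],[0,0,0],[0,0,0]]}'
python3 -m pendant '{"dp":[[0,0,0.01],[0,0,0.025],[0,0,0.036],[0,0,0.04],[0,0,0.04],[0,0,0.04]],"rotation":[[0,0,0],[0,0,0],[0,0,0],[0,0,0],[0,0,0],[0,0,0]]}'
python3 - <<'E'
from h import *
s=vision.capture("scene")
w=lambda c,x,y,n:cv2.convertScaleAbs(cv2.resize(c["pixels"][y:y+n,x:x+n,::-1],(600,600),interpolation=cv2.INTER_CUBIC),alpha=1.6)
cv2.imwrite("pics/a6.png",w(s,203,160,60))
E
```

```text
time: 12.6
tool_pos: [467.5, -11.8, 93.9]
tcp_rot: [-3.141, 0.002, 0.0]
contact_force: [-0.4, 0.2, 0.3]
grip_width: 65.8
finger_force: 0.0
time: 13.35
tool_pos: [468.5, -12.0, 40.0]
tcp_rot: [3.141, -0.001, -0.0]
contact_force: [0.1, 0.7, -0.5]
grip_width: 65.9
finger_force: 0.0
time: 14.1
tool_pos: [468.2, -12.0, 39.7]
tcp_rot: [3.141, -0.0, -0.0]
contact_force: [0.1, -0.2, 3.2]
grip_width: 42.6
finger_force: 30.0
time: 15.1
tool_pos: [467.6, -11.8, 139.4]
tcp_rot: [-3.141, 0.001, -0.0]
contact_force: [-0.0, 0.3, -0.9]
grip_width: 42.6
finger_force: 30.0
time: 16.1
tool_pos: [626.2, -154.1, 138.4]
tcp_rot: [-3.141, 0.001, -0.001]
contact_force: [-0.8, -0.1, -0.6]
grip_width: 42.9
finger_force: 30.0
time: 16.85
tool_pos: [625.9, -152.7, 100.6]
tcp_rot: [3.141, -0.001, -0.0]
contact_force: [0.7, 0.8, 0.3]
grip_width: 42.8
finger_force: 30.0
```

View pics/a6.png

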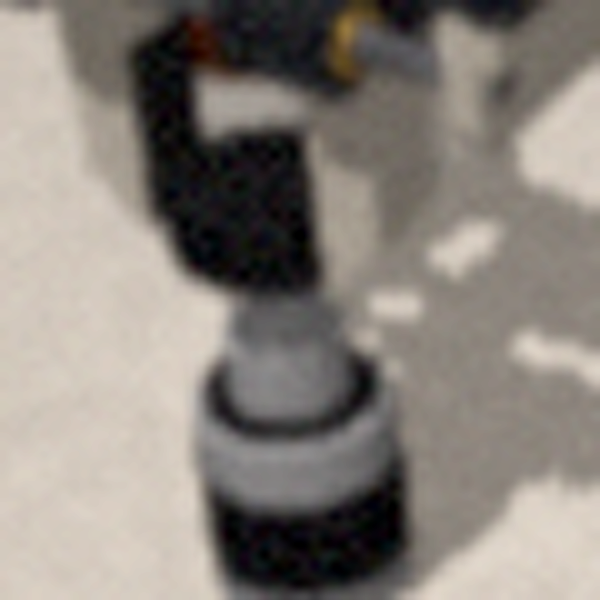

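Run:
```python
from h import *
s=vision.capture("scene")
P=np.linalg.inv(s["pose"]);f=200/np.tan(np.radians(s["vfov"]/2))
def proj(p):
    c=P[:3,:3]@np.array(p)+P[:3,3];return np.array([s["cx"]-f*c[0]/c[2],s["cy"]+f*c[1]/c[2]])
for p in [(625.5,-152.5,114.5),(625.5,-152.5,96.5),(625.5,-152.5,74),(625.5,-152.5,57),(625.5,-157.5,57)]:
    print(p,((proj(p)-[203,160]+.5)*10).round())
g=cv2.cvtColor(s["pixels"],7)
for r in(196,200,202,204):print(r,g[r,218:244])
print(g[188,208:245])
```

```text
(625.5, -152.5, 114.5) [257. 176.]
(625.5, -152.5, 96.5) [266. 244.]
(625.5, -152.5, 74) [278. 326.]
(625.5, -152.5, 57) [286. 386.]
(625.5, -157.5, 57) [267. 380.]
196 [130 129 130 130 127 114  84  61  75  83  84  85  88  82  76  78  70  64
  61  49  28  27  54  89 100  90]
200 [128 131 131 128 109  71  32  23  50  71  79  80  78  77  77  76  71  56
  39  23  23  34  52  73  75  80]
202 [126 128 130 126 106  88  74  50  27  23  29  31  34  38  33  33  32  28
  34  46  69  84  77  59  58  80]
204 [126 130 131 126 101  82  86  88  84  81  75  75  73  72  77  76  78  80
  82  82  73  66  62  54  53  71]
[127 126 128 128 128 126 125 125 125 124 127 127 122 113  98  83  62  35
  29  21  12  22  18  15  16  21  38  66  86  89  85  85  88  89  89  87
  87]
```

The crop shows the black lid about 20 mm above jar_black. The neck centre is at about (289,325), against (278,326) predicted, so I add 1 mm in x and y. Lowering with force checks.

```bash
python3 -m pendant '{"dp":[[0.001,-0.001,0.004],[0.001,-0.001,0.012],[0.001,-0.001,0.018],[0.001,-0.001,0.022],[0.001,-0.001,0.026],[0.001,-0.001,0.026]],"rotation":[[0,0,0],[0,0,0],[0,0,0],[0,0,0],[0,0,0],[0,0,0]]}'
python3 -m pendant '{"dp":[[0,0,0.003],[0,0,0.006],[0,0,0.009],[0,0,0.0105],[0,0,0.0115],[0,0,0.0115]],"rotation":[[0,0,0],[0,0,0],[0,0,0],[0,0,0],[0,0,0],[0,0,0]]}'
```

```text
time: 17.7
tool_pos: [626.4, -151.6, 73.6]
tcp_rot: [-3.141, 0.001, -0.0]
contact_force: [-0.5, 0.1, -0.1]
grip_width: 42.7
finger_force: 30.0
time: 18.45
tool_pos: [626.7, -151.6, 62.7]
tcp_rot: [3.141, -0.0, -0.0]
contact_force: [-0.6, -0.3, 1.9]
grip_width: 42.7
finger_force: 30.0
```

```bash
python3 -m pendant '{"dp":[[0,0,0.0005],[0,0,0.001],[0,0,0.001]],"rotation":[[0,0,0],[0,0,0],[0,0,0]]}'
python3 -m pendant '{"dp":[[0,0,0],[0,0,0],[0,0,0],[0,0,0]],"rotation":[[0,0,0],[0,0,0],[0,0,0],[0,0,0]]}' 0.062
python3 -m pendant '{"dp":[[0,0,-0.01],[0,0,-0.03],[0,0,-0.06],[0,0,-0.09],[0,0,-0.0985],[0,0,-0.0985]],"rotation":[[0,0,0],[0,0,0],[0,0,0],[0,0,0],[0,0,0],[0,0,0]]}'
python3 -m pendant '{"dp":[[-0.01,-0.01,0],[-0.035,-0.035,0],[-0.07,-0.07,0],[-0.11,-0.11,0],[-0.15,-0.15,0],[-0.19,-0.19,0],[-0.22,-0.215,0],[-0.228,-0.222,0]],"rotation":[[0,0,0],[0,0,0],[0,0,0],[0,0,0],[0,0,0],[0,0,0],[0,0,0],[0,0,0]]}'
python3 - <<'E'
from h import *
s=vision.capture("scene");t=vision.capture("top")
w=lambda c,x,y,n:cv2.convertScaleAbs(cv2.resize(c["pixels"][y:y+n,x:x+n,::-1],(260,260),interpolation=cv2.INTER_CUBIC),alpha=1.6)
cv2.imwrite("pics/a7.png",np.vstack([np.hstack([w(s,203,170,60),w(t,370,160,36),w(t,316,214,36)]),np.hstack([w(s,300,170,45),w(t,411,216,30),w(s,208,140,45)])]))
print("black lid on jar",circ(ray(t,blob(t,389,176,11,lambda h,s,v:v<45),77)))
print("blue stack lid",circ(ray(t,blob(t,334,232,20,blue),18)))
white=lambda h,s,v:(s<40)&(v>140)
g=cv2.cvtColor(t["pixels"],7);print(g[232,320:350]);print(g[218:247,334])
print(t["pixels"][232,[322,326,334,342,346]])
E
```

```text
time: 18.82
tool_pos: [626.9, -151.7, 62.7]
tcp_rot: [3.141, -0.001, -0.0]
contact_force: [-1.4, 1.4, 6.9]
grip_width: 42.7
finger_force: 30.0
time: 19.32
tool_pos: [626.5, -151.6, 61.3]
tcp_rot: [-3.142, 0.0, -0.0]
contact_force: [0.3, 0.2, 0.7]
grip_width: 62.1
finger_force: 0.0
time: 20.08
tool_pos: [626.6, -151.6, 160.3]
tcp_rot: [3.141, -0.001, -0.0]
contact_force: [0.6, -0.2, -0.0]
grip_width: 62.1
finger_force: 0.0
time: 21.08
tool_pos: [396.4, 71.5, 159.1]
tcp_rot: [3.142, 0.003, 0.002]
contact_force: [0.2, 0.5, -0.5]
grip_width: 62.0
finger_force: 0.0
black lid on jar [ 621.3 -150.6   23.6    3.1]
blue stack lid [469.  -13.   31.6   1.9]
[136 129  69  58  66 137 134 132 132 132 132 131 132 132 132 132 132 132
 131 131 131 132 133 128 120  59 113 129 132 129]
[131 137 105  69 117 135 133 132 132 132 131 131 132 132 132 131 131 132
 131 131 132 131 134 142  97  42  53  83  95]
[[ 47  69 124]
 [138 134 125]
 [134 132 124]
 [136 133 125]
 [113 113 115]]
```

View pics/a7.png

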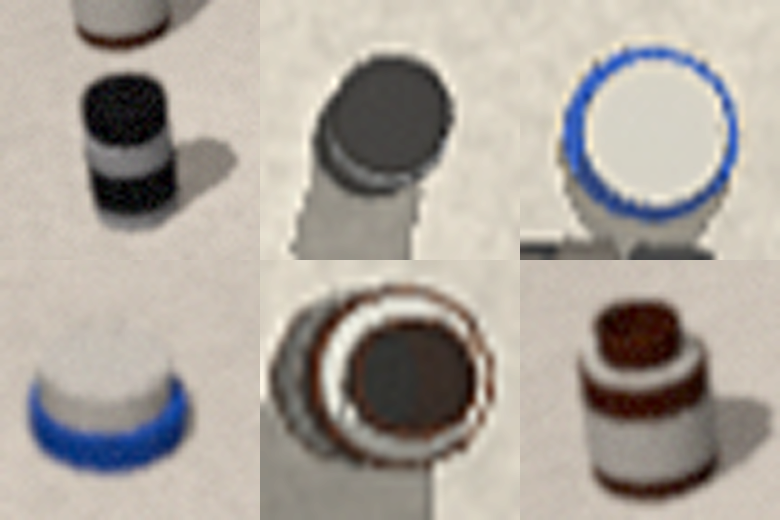

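Black lid is level and seated at scene tile (125,105). The top tile shows the white lid centred at image (334.5,232.0), and jar_white is open and amber-brown. Computing the shifts.

Run:
```python
from h import *
t=vision.capture("top");s=vision.capture("scene")
print("lid",ray(t,(334.5,232),36)[0],"jar",ray(t,(428.4,229),80)[0],ray(t,(427,228.9),60)[0])
print("scene jar",ray(s,(229,156.3),63)[0],ray(s,(227.9,149.9),80)[0])
print(get_obs()["tool_pos"])
```

```text
lid [469.24758695 -14.21732711  36.        ] jar [ 483.57642279 -263.19805781   80.        ] [ 483.95853884 -264.26333332   60.        ]
scene jar [ 486.48950767 -256.07258065   63.        ] [ 484.11012858 -258.86250741   80.        ]
[399.64438403  69.92613287 159.82391344]
```

```bash
python3 -m pendant '{"dp":[[0.01,0.01,0],[0.025,0.03,0],[0.045,0.055,0],[0.06,0.072,0.01],[0.071,0.082,0.03],[0.071,0.082,0.06],[0.071,0.082,0.08],[0.071,0.082,0.08]],"rotation":[[0,0,0],[0,0,0],[0,0,0],[0,0,0],[0,0,0],[0,0,0],[0,0,0],[0,0,0]]}' 0.078
python3 -m pendant '{"dp":[[0,0,0.015],[0,0,0.035],[0,0,0.05],[0,0,0.0585],[0,0,0.0585],[0,0,0.0585]],"rotation":[[0,0,0],[0,0,0],[0,0,0],[0,0,0],[0,0,0],[0,0,0]]}'
python3 -m pendant '{"dp":[[0,0,0],[0,0,0],[0,0,0],[0,0,0],[0,0,0],[0,0,0]],"rotation":[[0,0,0],[0,0,0],[0,0,0],[0,0,0],[0,0,0],[0,0,0]]}' 0.049
python3 -m pendant '{"dp":[[0,0,-0.003],[0,0,-0.01],[0,0,-0.025],[0,0,-0.05],[0,0,-0.08],[0,0,-0.11],[0,0,-0.1185],[0,0,-0.1185]],"rotation":[[0,0,0],[0,0,0],[0,0,0],[0,0,0],[0,0,0],[0,0,0],[0,0,0],[0,0,0]]}'
python3 -m pendant '{"dp":[[0.001,0.012,0],[0.003,0.04,0],[0.005,0.075,0],[0.007,0.115,0],[0.01,0.16,0],[0.012,0.205,0],[0.014,0.235,0],[0.0148,0.2485,0]],"rotation":[[0,0,0],[0,0,0],[0,0,0],[0,0,0],[0,0,0],[0,0,0],[0,0,0],[0,0,0]]}'
python3 -m pendant '{"dp":[[0,0,0.01],[0,0,0.025],[0,0,0.032],[0,0,0.035],[0,0,0.035],[0,0,0.035]],"rotation":[[0,0,0],[0,0,0],[0,0,0],[0,0,0],[0,0,0],[0,0,0]]}'
python3 - <<'E'
from h import *
s=vision.capture("scene");t=vision.capture("top")
w=lambda c,x,y,n:cv2.convertScaleAbs(cv2.resize(c["pixels"][y:y+n,x:x+n,::-1],(390,390),interpolation=cv2.INTER_CUBIC),alpha=1.6)
cv2.imwrite("pics/a8.png",np.hstack([w(s,198,120,65),w(s,295,165,50)]))
P=np.linalg.inv(s["pose"]);f=200/np.tan(np.radians(s["vfov"]/2))
def proj(p):
    c=P[:3,:3]@np.array(p)+P[:3,3];return np.array([s["cx"]-f*c[0]/c[2],s["cy"]+f*c[1]/c[2]])
for z in(119.5,101.5,80,63):print(z,((proj((484.3,-260,z))-[198,120]+.5)*6).round())
print("blue lid",circ(ray(t,blob(t,334,232,20,blue),18)))
E
```

```text
time: 22.28
tool_pos: [469.5, -12.8, 78.5]
tcp_rot: [-3.141, 0.003, -0.002]
contact_force: [0.3, 0.0, 0.8]
grip_width: 77.7
finger_force: 0.0
time: 23.02
tool_pos: [470.2, -11.8, 22.1]
tcp_rot: [3.141, -0.001, -0.0]
contact_force: [0.2, 0.1, -0.6]
grip_width: 77.7
finger_force: 0.0
time: 23.78
tool_pos: [469.7, -11.6, 21.7]
tcp_rot: [3.141, -0.0, -0.0]
contact_force: [-0.3, 0.5, 4.5]
grip_width: 54.7
finger_force: 30.0
time: 24.78
tool_pos: [469.6, -11.5, 140.0]
tcp_rot: [3.141, -0.0, -0.0]
contact_force: [0.2, -0.3, -0.0]
grip_width: 54.8
finger_force: 30.0
time: 25.78
tool_pos: [483.5, -261.9, 138.6]
tcp_rot: [-3.141, 0.002, -0.002]
contact_force: [-0.6, 0.4, -0.2]
grip_width: 55.0
finger_force: 30.0
time: 26.52
tool_pos: [484.6, -260.1, 105.4]
tcp_rot: [3.141, -0.001, -0.0]
contact_force: [-1.2, -0.2, -0.5]
grip_width: 55.3
finger_force: 30.0
119.5 [169. 100.]
101.5 [174. 138.]
80 [180. 182.]
63 [184. 216.]
blue lid [ 4.684e+02 -1.250e+01  3.280e+01  4.000e-01]
```

View pics/a8.png

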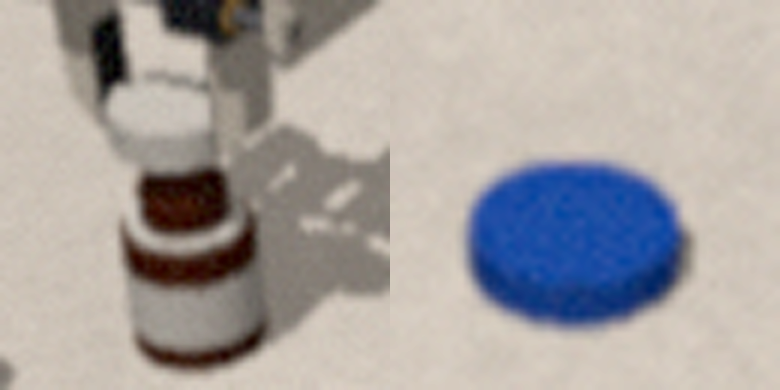

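White lid is over jar_white, neck centre (183,200) against (181,198) predicted. The blue lid alone sits flat at (575,240). Shifting 1 mm in y and lowering.

```bash
python3 -m pendant '{"dp":[[0,-0.001,0.004],[0,-0.001,0.012],[0,-0.001,0.018],[0,-0.001,0.022],[0,-0.001,0.025],[0,-0.001,0.025]],"rotation":[[0,0,0],[0,0,0],[0,0,0],[0,0,0],[0,0,0],[0,0,0]]}'
python3 -m pendant '{"dp":[[0,0,0.003],[0,0,0.006],[0,0,0.009],[0,0,0.0105],[0,0,0.0115],[0,0,0.0115]],"rotation":[[0,0,0],[0,0,0],[0,0,0],[0,0,0],[0,0,0],[0,0,0]]}'
```

```text
time: 27.38
tool_pos: [484.3, -259.0, 79.8]
tcp_rot: [-3.141, 0.0, -0.0]
contact_force: [0.6, -0.2, 0.3]
grip_width: 55.1
finger_force: 30.0
time: 28.12
tool_pos: [484.4, -259.1, 68.7]
tcp_rot: [3.141, -0.0, -0.0]
contact_force: [-0.9, 1.3, 2.0]
grip_width: 54.7
finger_force: 30.0
```

```bash
python3 -m pendant '{"dp":[[0,0,0.0005],[0,0,0.001],[0,0,0.001]],"rotation":[[0,0,0],[0,0,0],[0,0,0]]}'
python3 -m pendant '{"dp":[[0,0,0],[0,0,0],[0,0,0],[0,0,0]],"rotation":[[0,0,0],[0,0,0],[0,0,0],[0,0,0]]}' 0.075
python3 -m pendant '{"dp":[[0,0,-0.01],[0,0,-0.03],[0,0,-0.06],[0,0,-0.085],[0,0,-0.0925],[0,0,-0.0925]],"rotation":[[0,0,0],[0,0,0],[0,0,0],[0,0,0],[0,0,0],[0,0,0]]}'
python3 -m pendant '{"dp":[[-0.001,-0.012,0],[-0.003,-0.04,0],[-0.006,-0.075,0],[-0.008,-0.115,0],[-0.011,-0.16,0],[-0.013,-0.205,0],[-0.014,-0.235,0],[-0.0149,-0.249,0]],"rotation":[[0,0,0],[0,0,0],[0,0,0],[0,0,0],[0,0,0],[0,0,0],[0,0,0],[0,0,0]]}' 0.09
python3 -m pendant '{"dp":[[0,0,0.015],[0,0,0.04],[0,0,0.075],[0,0,0.11],[0,0,0.135],[0,0,0.15],[0,0,0.156],[0,0,0.156]],"rotation":[[0,0,0],[0,0,0],[0,0,0],[0,0,0],[0,0,0],[0,0,0],[0,0,0],[0,0,0]]}'
python3 -m pendant '{"dp":[[0,0,0],[0,0,0],[0,0,0],[0,0,0],[0,0,0],[0,0,0]],"rotation":[[0,0,0],[0,0,0],[0,0,0],[0,0,0],[0,0,0],[0,0,0]]}' 0.061
python3 -m pendant '{"dp":[[0,0,-0.003],[0,0,-0.01],[0,0,-0.025],[0,0,-0.05],[0,0,-0.08],[0,0,-0.11],[0,0,-0.13],[0,0,-0.136]],"rotation":[[0,0,0],[0,0,0],[0,0,0],[0,0,0],[0,0,0],[0,0,0],[0,0,0],[0,0,0]]}'
python3 - <<'E'
from h import *
s=vision.capture("scene");t=vision.capture("top")
w=lambda c,x,y,n:cv2.convertScaleAbs(cv2.resize(c["pixels"][y:y+n,x:x+n,::-1],(390,390),interpolation=cv2.INTER_CUBIC),alpha=1.6)
cv2.imwrite("pics/a9.png",np.hstack([w(s,198,120,65),w(t,411,212,34)]))
E
```

```text
time: 28.5
tool_pos: [484.5, -259.1, 68.7]
tcp_rot: [3.141, -0.001, -0.0]
contact_force: [-3.2, 2.4, 10.2]
grip_width: 55.0
finger_force: 30.0
time: 29.0
tool_pos: [484.3, -259.1, 67.3]
tcp_rot: [-3.142, 0.0, -0.0]
contact_force: [0.1, -0.3, 0.1]
grip_width: 74.9
finger_force: 0.0
time: 29.75
tool_pos: [484.4, -259.1, 160.2]
tcp_rot: [3.141, -0.0, -0.0]
contact_force: [0.1, -0.1, -0.8]
grip_width: 74.9
finger_force: 0.0
time: 30.75
tool_pos: [468.6, -8.1, 159.3]
tcp_rot: [-3.141, 0.002, 0.002]
contact_force: [0.7, -0.1, 0.8]
grip_width: 89.9
finger_force: 0.0
time: 31.75
tool_pos: [469.3, -10.2, 3.8]
tcp_rot: [-3.142, 0.001, -0.001]
contact_force: [-0.4, 0.1, 0.2]
grip_width: 89.8
finger_force: 0.0
time: 32.5
tool_pos: [469.8, -10.1, 4.4]
tcp_rot: [3.141, -0.001, -0.0]
contact_force: [-1.1, -1.0, 6.0]
grip_width: 68.1
finger_force: 30.0
time: 33.5
tool_pos: [470.0, -10.1, 141.3]
tcp_rot: [3.141, -0.002, -0.0]
contact_force: [0.1, 0.4, -1.5]
grip_width: 67.7
finger_force: 30.0
```

View pics/a9.png

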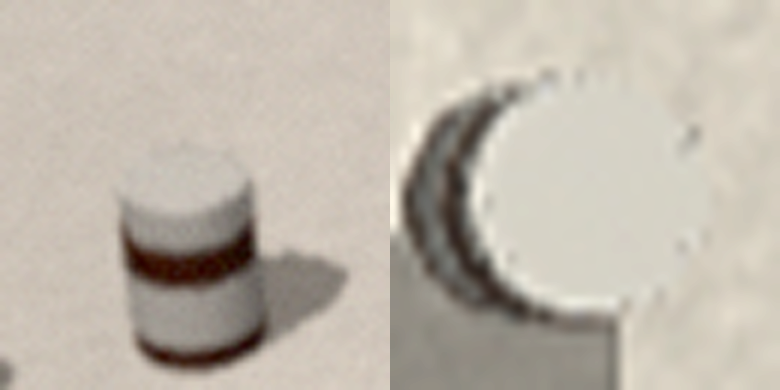

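White lid is seated level, centred at (186,180) in the scene crop. For the blue lid, both views put jar_blue at about (456,264.5).

```bash
python3 -m pendant '{"dp":[[-0.001,-0.012,0],[-0.002,-0.04,0],[-0.004,-0.08,0],[-0.006,-0.125,0],[-0.008,-0.175,0],[-0.011,-0.225,0],[-0.013,-0.26,0],[-0.0134,-0.2745,0]],"rotation":[[0,0,0],[0,0,0],[0,0,0],[0,0,0],[0,0,0],[0,0,0],[0,0,0],[0,0,0]]}'
python3 -m pendant '{"dp":[[0,0,0.01],[0,0,0.025],[0,0,0.038],[0,0,0.045],[0,0,0.045],[0,0,0.045]],"rotation":[[0,0,0],[0,0,0],[0,0,0],[0,0,0],[0,0,0],[0,0,0]]}'
python3 - <<'E'
from h import *
s=vision.capture("scene")
P=np.linalg.inv(s["pose"]);f=200/np.tan(np.radians(s["vfov"]/2))
def proj(p):
    c=P[:3,:3]@np.array(p)+P[:3,3];return np.array([s["cx"]-f*c[0]/c[2],s["cy"]+f*c[1]/c[2]])
for z in(109,91,53,36):print(z,proj((456,264.5,z)).round(1))
h=cv2.cvtColor(s["pixels"],cv2.COLOR_RGB2HSV).astype(int);m=blue(*np.moveaxis(h,2,0))
for r in range(176,236,3):
    c=np.flatnonzero(m[r,400:465])+400
    if len(c):print(r,c[0],c[-1],(c[0]+c[-1])/2,len(c))
E
```

```text
time: 34.6
tool_pos: [454.8, 266.5, 138.8]
tcp_rot: [3.141, 0.002, 0.002]
contact_force: [-0.4, 0.6, -0.2]
grip_width: 67.9
finger_force: 30.0
time: 35.35
tool_pos: [456.5, 264.4, 95.3]
tcp_rot: [-3.141, -0.001, -0.001]
contact_force: [-0.2, 0.4, -0.7]
grip_width: 67.5
finger_force: 30.0
109 [435.8 189.7]
91 [434.3 196.4]
53 [431.2 210.1]
36 [429.9 216. ]
182 430 464 447.0 7
185 421 446 433.5 26
188 420 449 434.5 30
191 420 452 436.0 33
194 420 452 436.0 33
197 421 451 436.0 31
200 423 450 436.5 28
203 428 447 437.5 20
206 419 420 419.5 2
209 418 420 419.0 3
212 419 445 432.0 5
215 422 445 433.5 7
218 415 441 428.0 16
221 415 417 416.0 3
224 414 444 429.0 11
227 416 443 429.5 28
230 419 442 430.5 24
233 425 438 431.5 14
```

```bash
python3 -m pendant '{"dp":[[0,0,0.004],[0,0,0.012],[0,0,0.018],[0,0,0.022],[0,0,0.025],[0,0,0.025]],"rotation":[[0,0,0],[0,0,0],[0,0,0],[0,0,0],[0,0,0],[0,0,0]]}'
python3 -m pendant '{"dp":[[0,0,0.003],[0,0,0.006],[0,0,0.009],[0,0,0.0105],[0,0,0.0112],[0,0,0.0112]],"rotation":[[0,0,0],[0,0,0],[0,0,0],[0,0,0],[0,0,0],[0,0,0]]}'
```

```text
time: 36.15
tool_pos: [456.1, 264.4, 69.8]
tcp_rot: [3.141, 0.0, -0.0]
contact_force: [0.6, -0.4, -0.1]
grip_width: 67.8
finger_force: 30.0
time: 36.9
tool_pos: [456.1, 264.4, 59.4]
tcp_rot: [3.141, -0.0, -0.0]
contact_force: [-2.2, -1.6, 5.8]
grip_width: 68.0
finger_force: 30.0
```

```bash
python3 -m pendant '{"dp":[[0,0,0.0005],[0,0,0.0005]],"rotation":[[0,0,0],[0,0,0]]}'
python3 -m pendant '{"dp":[[0,0,0],[0,0,0],[0,0,0],[0,0,0]],"rotation":[[0,0,0],[0,0,0],[0,0,0],[0,0,0]]}' 0.086
python3 -m pendant '{"dp":[[0,0,-0.01],[0,0,-0.03],[0,0,-0.06],[0,0,-0.09],[0,0,-0.1],[0,0,-0.1]],"rotation":[[0,0,0],[0,0,0],[0,0,0],[0,0,0],[0,0,0],[0,0,0]]}'
python3 -m pendant '{"dp":[[-0.002,0.012,0],[-0.01,0.035,0],[-0.02,0.07,0],[-0.03,0.11,0],[-0.04,0.15,0],[-0.05,0.18,0],[-0.055,0.195,0],[-0.055,0.195,0]],"rotation":[[0,0,0],[0,0,0],[0,0,0],[0,0,0],[0,0,0],[0,0,0],[0,0,0],[0,0,0]]}'
python3 - <<'E'
from h import *
s=vision.capture("scene");t=vision.capture("top")
w=lambda c,x,y,x2,y2,k:cv2.convertScaleAbs(cv2.resize(c["pixels"][y:y2,x:x2,::-1],None,fx=k,fy=k,interpolation=cv2.INTER_CUBIC),alpha=1.6)
a=w(s,205,140,525,325,1.75);b=w(t,175,145,475,265,1.86);n=max(a.shape[1],b.shape[1])
p=lambda i:cv2.copyMakeBorder(i,0,0,0,n-i.shape[1],cv2.BORDER_CONSTANT)
z=w(s,405,185,460,240,4)
o=np.vstack([p(a),p(b)]);q=np.zeros((o.shape[0],z.shape[1],3),np.uint8);q[:z.shape[0]]=z
z2=w(t,215,214,260,259,4.8);q[240:240+z2.shape[0],:z2.shape[1]]=z2
o=np.hstack([o,q]);print(o.shape);cv2.imwrite("pics/b1.png",o)
print("blue lid",circ(ray(t,blob(t,233,235,22,blue),73),34))
E
```

```text
time: 37.15
tool_pos: [456.1, 264.4, 59.4]
tcp_rot: [3.142, -0.0, -0.0]
contact_force: [-4.5, -1.9, 10.1]
grip_width: 67.4
finger_force: 30.0
time: 37.65
tool_pos: [456.2, 264.4, 58.1]
tcp_rot: [3.141, 0.0, -0.0]
contact_force: [-0.3, -0.2, 0.8]
grip_width: 85.8
finger_force: 0.0
time: 38.4
tool_pos: [456.3, 264.5, 158.6]
tcp_rot: [-3.141, -0.001, -0.0]
contact_force: [0.4, -0.4, 0.4]
grip_width: 86.1
finger_force: 0.0
time: 39.4
tool_pos: [400.8, 68.8, 157.9]
tcp_rot: [-3.142, 0.001, -0.002]
contact_force: [-0.9, 0.4, -0.8]
grip_width: 86.0
finger_force: 0.0
(547, 780, 3)
blue lid [454.9 261.4  34.    0.8]
```

View pics/b1.png

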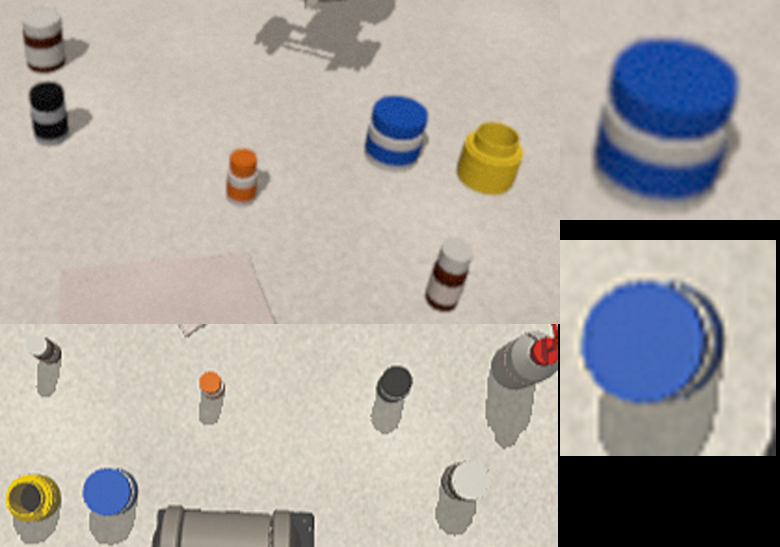

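All four lids are level on their jars. The blue lid is at (395,115) in the scene part, and the bystanders have not moved. Handing in.

```bash
python3 -m pendant '{"dp":[[0,0,0],[0,0,0]],"rotation":[[0,0,0],[0,0,0]]}'; python3 -c "
from plant import workorder;print(workorder.close_job())"
```

```text
time: 39.75
tool_pos: [401.3, 70.1, 158.2]
tcp_rot: [3.142, -0.0, 0.001]
contact_force: [-0.1, -0.3, 0.1]
grip_width: 86.2
finger_force: 0.0
the job is handed in; nothing more can be done
None
```

In the final pictures all four lids sit level on the jars of their own colour and the amber and wash bottles stand where they were; I handed the job in at about 40 s, and the hand-in returned no verdict.

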